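# Pinch a bundle of blanks in the feed jig

### The job

Wind the jig's carriage in with its feed knob until the loose bundle of blanks is pushed up square against the end stop and held snugly between jaw and stop, at about 14 N: at least 7 N, and never over 25 N, which would bend the sheets. Leave it held like that and then swing the clamp lever fully over to its stop and let go, without disturbing the other things on the table.

Things in the scene. Friction and masses are not known exactly. Their poses are not given: they have to be found in the camera images.
- jig: fixed feed jig: aluminium base plate 140 mm (x) by 280 mm (y), 10 mm thick, flat on the table. Origin on the table, 10 mm from the plate's middle towards the stop; z up, +y is the feed direction, from carriage to end stop.
- carriage: grey carriage sliding on the jig along its y, 52 mm at most; axes as the jig, origins coincide when wound fully back. Body 90 mm wide (x), y = -125 to +2 mm, top 54 mm above the table. Carries the jaw, the feed knob and the clamp lever. The knob's friction holds it where it is left, against pushes under about 29 N, also against the squeezed bundle.
- feed_knob (a joint): angle of the feed knob (rad), 0 fully wound back, 3.65 at most; grows as it turns clockwise seen from above; carriage and knob then move 14 mm per rad towards the stop. Turning takes about 0.4 N m of friction (less is felt while pausing or creeping), plus 0.014 N m for each newton of jaw force, which rises by about 15 N per 0.1 rad once the bundle is seated.
- knob_grip (a point): grip point of the black feed knob, on its vertical axis, 96 mm above the table, at x = 0, y = -55 mm in the carriage's frame. The grip is an upright bar 44 mm long along this point's x, 16 mm thick along its y, from 76 to 112 mm above the table, on a round skirt 42 mm across. Grasp it from above across the 16 mm; fingers opened up to 60 mm clear everything beside it.
- clamp_lever (a joint): angle of the clamp lever on the carriage (rad), 0 = open (pointing along the jig's -x), 1.2 = fully over against its stop (clamped); it grows as the lever turns counter-clockwise from above, so that its knob swings towards the jig's -y, then +x. About 2.5 N at the knob moves it.
- lever_grip (a point): middle of the black knob, 20 mm across and 22 mm high, at the end of the clamp lever, 82 mm above the table (from 71 to 93 mm), 66 mm from the pivot. Free space all round; its shank, 9 mm thick, lies at about 68 mm above the table and runs to the pivot.
- lever_pivot (a point): the lever's vertical pivot axis, at the height of lever_grip; at x = 0, y = -106 mm in the carriage's frame.
- bundle_center (a point): middle of the loose bundle of grey sheet-metal blanks that stands on the jig's base between jaw and end stop: 130 mm (x) by 65 mm (y) by 115 mm high, about 0.5 kg, top 125 mm above the table. It starts clear of both jaw and stop, a little askew to them.
- bundle: the same bundle, origin at the centre of its underside, z up
- jar: bystander: ink jar with white lid, 58 mm across, 62 mm high, origin under its centre
- jar_dark: bystander: ink jar with black lid, 64 mm across, 72 mm high, origin under its centre
- squeegee: bystander: wooden hand squeegee 73 x 190 x 24 mm lying down, origin under its centre
- pins: bystander: small grey case 82 x 110 x 29 mm, origin under its centre
- stop_nominal (a point): nominal place of the end stop's face, on the jig's deck, y = +115 mm in the jig's frame, x = 0: a steel face plate 120 mm wide and 75 mm high, on rubber that yields about 1 mm for each 12 N. The stop is adjustable: its face may really stand up to 4 mm nearer or farther along y, which is not measured: find it by feel.
- jaw_face (a point): middle of the lower edge of the carriage's flat steel jaw face (y = +14 mm in the carriage's frame), which looks to +y at the bundle; the jaw plate is 120 mm wide (x), its top 72 mm above the table.

How it is judged:
By the outcome, as a careful person would: the job done as asked, in the order asked, and still so for the second after the job is handed in, with the robot touching nothing.
It also fails if it takes over 72 s, if anything falls off the work surface, if the arm or the gripper's body presses on something with over 40 N, if the wrist force passes 120 N, or if a joint passes its speed limit or range.

### The arm

A 6-joint arm with a two-finger parallel gripper is mounted at the origin on a cart in front of the work surface, level with it; the furniture and walls round the work are solid. World frame = base frame: x ahead of the robot, y to its left, z up, the work surface at z = 0. Lengths are in m, angles in degrees, forces in N, time in s.
With the tool pointing down it reaches from about 0.2 to 0.875 m from the base axis. Payload 3.4 kg.
Tool frame: the origin (TCP) lies at the very end of the fingers, on their centre line; the grasp point (between the pads) lies 19 mm behind it; z points along the fingers, y is the direction in which the jaws open and shut (so a half turn about z gives the same grasp; the last joint's range is limited). The gripper opens to 94 mm and grips with 3 to 60 N. Pads are 16 mm wide; open, the fingers measure 119 mm over their backs; the gripper's body (75 mm by 177 mm) begins 78 mm behind the grasp point.
Start: joints at [-75.172, 15.808, 86.224, -0, 77.962, -6.933], TCP at [0.213, -0.534, 0.168] pointing down, gripper open.
Joint ranges: [-165.64, 165.64], [-43.16, 119.46], [12.63, 154.43], [-67.54, 247.53], [6.08, 155.33], [-154.97, 154.97]. Speed limits (degrees/s): [147.25, 147.25, 180, 180, 180, 180].

### API

Orientations are given as a 3x3 rotation matrix whose columns are the frame's x, y, z axes.
In Python, from cell import ctrl gives the robot as it stands. The module is installed in compiled form; this text tells all that it offers.
- The arm moves only by the tool send_rows, never from a script. Its argument "rows" is one flat list of numbers, 6 for each row, row after row: the shift along the tool's x, y, z in m, then the turn, a rotation vector about the tool's x, y, z in degrees. In form: [tx, ty, tz, rx, ry, rz, tx, ty, tz, rx, ry, rz, ...]. A call has 1 to 8 rows; each row shifts and turns the commanded pose from where the row before left it, along the tool's axes as they then stand; what a row does not reach is not made up. A row lasts 1/8 s, in which the tool goes at most 62.5 mm and 10.7 degrees, less where a joint would pass 70% of its speed; a pose out of reach is approached as far as the arm can. A call is refused whole if a number of a shift passes 0.0625 or a number of a turn 10.7, either way. A call with a gripper value outside its range is refused whole. "gripper" is the gripper command: -1 is shut, 1 is fully open, values between are in proportion, set as the call begins (left out, the last holds). The fingers move at their own pace and stop on an object; "squeeze" is the grip in N (left out, the last holds). Time passes only in rows, so rows that do not move let the fingers close. It gives the time, the measured TCP pose, the force and the opening at its end, in the units of the state.
- ctrl.sense(): the state, without advancing time (a new reading comes with each control period).
- ctrl.get_image(name): name is "scene" or "top"; returns a dict with "frame" (420x560x3 uint8, red, green, blue), "z_map" (420x560 float32, m along the optical axis (not along the pixel's ray), 0 where there is no reading), "camera_matrix" (3x3 intrinsics, pixels), "k1" (the pictures are not rectified: a ray, as slopes to the right and down, at radius r is drawn at 1 + k1 r^2 times it, then the intrinsics apply), "origin" and "rotation" of the camera in the world. Camera axes: x right, y down, z forward; pixel columns grow to the right and rows downward; lengths in m; the calibration is good to about 2 mm. A picture is of the moment at which its call begins.
- ctrl.finish_job(): hands the job in, once; it reports no verdict.
Trained networks look in the newest picture that a camera, given by its name, has taken for a name from the list of things; names that differ only in an ending like _2 or _b are one class to them, and where a whole thing is asked for, a point or a joint stands for the part that bears it (a point fixed in the world has none). Each returns a list of dicts, best first, with "score" (0 to 1); they miss things now and then, are a little off and sometimes report something else, mostly with a low value. They report only what shows in the picture. A call takes as long as a camera call.
- ctrl.spot_in(camera, label): "centre" ([column, row] as shares, 0 to 1, of the picture: columns of its width, rows of its height, amid what is visible of it).
The state is a dict: "time_s": time; "q": joint angles; "joint_velocities": joint speeds; "tau": joint torques, N m; "tool_pos": TCP position; "tcp_rot": TCP orientation; "ft_force": force on the tool from outside, world axes, zero at the start; "wrist_torque": the same for the moment, N m; "finger_gap": finger opening in m.
Only numpy, scipy, OpenCV 4.12 (cv2) and the standard library are available. Lean on these libraries where they do the work, as an engineer would, in place of code of your own. Each camera call takes 0.05 s, during which the arm holds its last target.

## Working session

There is one attempt and no reset: what is moved stays moved. The work goes in short steps, Python scripts to look and compute and a tool call to move; the robot and the scene stay as the last step left them, time stands still between calls to the robot, and variables do not carry over. Pictures are saved under pics/ and viewed, and the job is handed in when it is done.

Besides the shell and the picture viewer there is one more tool, called after "Call:" as a command line: name --argument value ..., lists and objects as JSON in quotes. send_rows: Moves the arm, as the interface text tells. Its arguments: {"type":"object","properties":{"rows":{"type":"array"},"gripper":{"type":"number"},"squeeze":{"type":"number"}},"required":["rows"]}

```bash
mkdir -p pics; cat > h.py <<'E'
from cell import ctrl
import numpy as np, cv2
def und(im,u,v):
    K=im["camera_matrix"];x=(u-K[0][2])/K[0][0];y=(v-K[1][2])/K[1][1]
    a,b=x,y
    for _ in range(20):
        s=1+im["k1"]*(a*a+b*b);a,b=x/s,y/s
    return a,b
def w(im,u,v,z=None):
    """pixel->world with depth map (z None) or at world height z"""
    a,b=und(im,u,v);R=np.array(im["rotation"]);o=np.array(im["origin"])
    d=R@np.stack([a,b,np.ones_like(a)]) if np.ndim(a) else R@np.array([a,b,1.0])
    if z is None:
        t=im["z_map"][int(v),int(u)]
    else: t=(z-o[2])/d[2]
    return o+t*d
def cloud(im):
    H,W=im["z_map"].shape;v,u=np.mgrid[0:H,0:W].astype(float)
    a,b=und(im,u,v);t=im["z_map"]
    P=np.stack([a*t,b*t,t],-1)@np.array(im["rotation"]).T+np.array(im["origin"])
    P[t==0]=np.nan
    return P
E
python3 - <<'E'
from h import *
for n in("scene","top"):
    im=ctrl.get_image(n);cv2.imwrite(f"pics/{n}0.png",im["frame"][:,:,::-1]);np.savez(f"{n}0.npz",**im)
    print(n,im["origin"],im["rotation"],im["camera_matrix"],im["k1"])
    for l in("knob_grip","lever_grip","lever_pivot","jaw_face","bundle_center","bundle","jar","jar_dark","squeegee","pins","jig"):
        r=ctrl.spot_in(n,l)[:2]
        print(l,[(round(d["score"],2),round(d["centre"][0]*560),round(d["centre"][1]*420),w(im,d["centre"][0]*560,d["centre"][1]*420).round(3)) for d in r])
s=ctrl.sense();print(s)
E
```

```text
scene [-0.19562508  0.54873247  0.87104638] [[-0.46064968 -0.59708563  0.6567272 ]
 [-0.88752026  0.31859211 -0.33287665]
 [-0.01047224 -0.73619822 -0.67668495]] [[498.21232038   0.         281.19530585]
 [  0.         498.21232038 209.72486937]
 [  0.           0.           1.        ]] -0.11706226420081281
knob_grip [(0.54, 345, 226, array([0.446, 0.063, 0.091]))]
lever_grip [(0.77, 374, 229, array([ 0.424, -0.001,  0.071])), (0.48, 244, 212, array([0.664, 0.219, 0.023]))]
lever_pivot [(0.62, 373, 229, array([0.423, 0.002, 0.073]))]
jaw_face [(0.88, 352, 238, array([0.439, 0.047, 0.052])), (0.49, 352, 244, array([0.423, 0.057, 0.053]))]
bundle_center [(0.75, 301, 239, array([0.437, 0.183, 0.116]))]
bundle [(0.56, 302, 238, array([0.441, 0.179, 0.115]))]
jar [(0.56, 241, 307, array([0.374, 0.352, 0.062]))]
jar_dark [(0.62, 309, 187, array([0.625, 0.053, 0.069]))]
squeegee [(0.73, 247, 212, array([0.662, 0.212, 0.022]))]
pins [(0.61, 209, 264, array([0.539, 0.36 , 0.027]))]
jig [(0.71, 351, 238, array([0.437, 0.05 , 0.054])), (0.64, 346, 243, array([0.429, 0.069, 0.053]))]
top [0.356
[... 1208 characters left out ...]
7e-03,
        7.79625039e+01, -6.93277582e+00]), 'joint_velocities': array([-0.0461662 ,  0.02157814,  0.05891798, -0.04983198,  0.17893116,
        0.11929259]), 'tau': array([-2.07647204e-04, -4.04480803e+01, -2.37498254e+01,  7.00193248e-02,
        2.51205656e-02, -1.20679402e-05]), 'tool_pos': array([ 0.21316339, -0.53406234,  0.16817831]), 'tcp_rot': array([[ 9.28738886e-01,  3.70734515e-01, -7.17498400e-06],
       [ 3.70734514e-01, -9.28738885e-01, -6.56493076e-05],
       [-3.10021509e-05,  5.83110506e-05, -9.99999998e-01]]), 'ft_force': array([-0.8455452 ,  0.52745273,  0.17765371]), 'wrist_torque': array([-0.02426226, -0.01777465,  0.02291849]), 'finger_gap': 0.09371365966244824}
```

View top.

```bash
python3 - <<'E'
from h import *
for n,(a,b,c,d) in {"top":(150,330,180,440),"scene":(150,330,220,460)}.items():
    f=np.load(n+"0.npz")["frame"][a:b,c:d,::-1]
    cv2.imwrite(f"pics/{n}0c.png",cv2.resize(f,None,fx=3,fy=3,interpolation=cv2.INTER_CUBIC))
E
```

```text
(no output)
```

View pics/top0c.png

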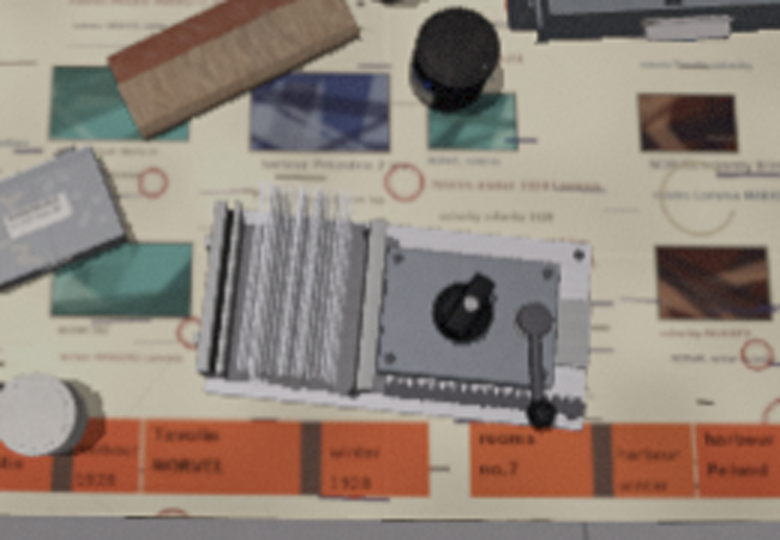

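View pics/scene0c.png

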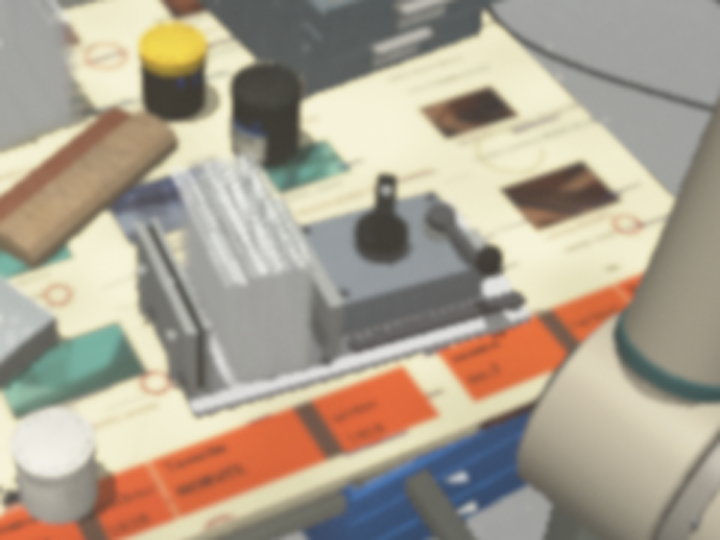

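```bash
python3 - <<'E'
from h import *
for n in("top","scene"):
    im=dict(np.load(n+"0.npz"));P=cloud(im);X,Y,Z=P[...,0],P[...,1],P[...,2]
    reg=(X>.3)&(X<.6)&(Y>-.1)&(Y<.35)
    m=reg&(abs(Z-.054)<.004)&(X>.37)&(X<.53)&(Y<.14)
    m=cv2.morphologyEx(m.astype(np.uint8),cv2.MORPH_OPEN,np.ones((3,3)))
    nn,L,st,_=cv2.connectedComponentsWithStats(m);k=1+st[1:,4].argmax();m=L==k
    r=cv2.minAreaRect((np.c_[X[m],Y[m]]*1000).astype(np.float32));print(n,"carriage",r,m.sum(),Z[m].mean(),"mean",X[m].mean(),Y[m].mean())
    for nm,lo,hi,(x0,x1,y0,y1) in(("bar",.09,.122,(.38,.52,0,.1)),("lknob",.075,.1,(.3,.42,-.05,.05)),("lev",.062,.1,(.3,.48,-.05,.035)),("jaw",.063,.078,(.36,.56,.05,.15)),("bundle",.115,.135,(.33,.56,.05,.3)),("stop",.07,.095,(.33,.56,.17,.35)),("jawband",.060,.085,(.3,.6,.08,.135)),("base",.006,.014,(.3,.6,-.1,.33))):
        k=(Z>lo)&(Z<hi)&(X>x0)&(X<x1)&(Y>y0)&(Y<y1)
        if k.sum()<3: print(nm,k.sum());continue
        r=cv2.minAreaRect((np.c_[X[k],Y[k]]*1000).astype(np.float32))
        print(nm,k.sum(),"mean",X[k].mean().round(4),Y[k].mean().round(4),np.median(Z[k]).round(4),"rect",np.round(r[0],1),np.round(r[1],1),round(r[2],1))
E
```

```text
top carriage ((459.69378662109375, 43.60799789428711), (125.30400085449219, 88.27154541015625), 82.09951782226562) 1743 0.05400961479486531 mean 0.46072299711502823 0.051094743613278336
bar 223 mean 0.4469 0.0438 0.1111 rect [430.2  23.2] [100.6  44. ] 43.2
lknob 83 mean 0.3885 0.004 0.0911 rect [396.6  -0.5] [18.7 37.6] 67.4
lev 304 mean 0.4265 0.0034 0.0733 rect [422.5  13. ] [46.3 87.2] 88.3
jaw 440 mean 0.4693 0.1067 0.0722 rect [472.3  99.7] [ 98.5 123.8] 89.6
bundle 799 mean 0.4787 0.1649 0.1221 rect [472.4 123.5] [147.2 126.8] 81.0
stop 619 mean 0.4797 0.2117 0.084 rect [479.9 194.9] [ 66.3 118.2] 82.0
jawband 348 mean 0.4697 0.1136 0.0716 rect [472.4 122.9] [ 33.4 121.5] 82.2
base 2235 mean 0.4619 0.0924 0.0101 rect [466.5 141.3] [387.7 208.4] 82.7
scene carriage ((458.44989013671875, 44.33933639526367), (106.73865509033203, 91.36224365234375), 81.43580627441406) 891 0.054025786985909 mean 0.4524022410288747 0.05049047808103091
bar 164 mean 0.4459 0.0473 0.1101 rect [429.7  22.2] [98.5 47.2] 44.1
lknob 77 mean 0.3847 0.0048 0.0877 rect [388.4   4.9] [24.7 19.2] 36.0
lev 236 mean 0.4205 0.0043 0.0731 rect [420.8  13.4] [46.9 87.7] 86.2
jaw 269 mean 0.4486 0.0983 0.0718 rect [454.2  88.5] [ 81.3 126.4] 65.5
bundle 1082 mean 0.4744 0.1605 0.1207 rect [479.  162.4] [ 64.9 132.7] 82.0
stop 678 mean 0.4701 0.206 0.0828 rect [480.7 204.2] [132.1  62.9] 2.2
jawband 169 mean 0.4475 0.1129 0.0715 rect [467.9 110.6] [ 13.  121.3] 82.4
base 1031 mean 0.4166 0.1047 0.0099 rect [466.3 135.3] [390.9 172.7] 88.9
```

```bash
python3 - <<'E'
from h import *
a=np.radians(-7.9);ex=np.array([np.cos(a),np.sin(a)]);ey=np.array([-np.sin(a),np.cos(a)])
for n in("top","scene"):
    im=dict(np.load(n+"0.npz"));P=cloud(im);X,Y,Z=P[...,0],P[...,1],P[...,2]
    k=(Z>.1)&(Z<.122)&(np.hypot(X-.4606,Y-.05)<.032)
    q=(np.c_[X[k],Y[k]]*1000).astype(np.float32)
    r=cv2.minAreaRect(q);vx=cv2.fitLine(q,cv2.DIST_L2,0,.01,.01).ravel()
    print(n,k.sum(),q.mean(0),r,np.degrees(np.arctan2(vx[1],vx[0])),np.median(Z[k]))
    k=(Z>.078)&(Z<.1)&(np.hypot(X-.388,Y-.004)<.02)
    q=(np.c_[X[k],Y[k]]*1000).astype(np.float32);print("lk",k.sum(),q.mean(0),cv2.minEnclosingCircle(q))
    for nm,lo,hi,(x0,x1,y0,y1) in(("base",.006,.013,(.36,.56,-.12,.3)),("jawtop",.069,.075,(.38,.56,.09,.14)),("bundle",.112,.135,(.36,.6,.1,.26)),("stop",.065,.1,(.36,.57,.2,.29))):
        k=(Z>lo)&(Z<hi)&(X>x0)&(X<x1)&(Y>y0)&(Y<y1)
        p=np.c_[X[k],Y[k]]-[.4597,.0436]
        u=p@ex*1000;v=p@ey*1000-61.5
        print(nm,k.sum(),"u",np.percentile(u,[0,2,50,98,100]).round(1),"v",np.percentile(v,[0,2,50,98,100]).round(1))
E
```

```text
top 176 [459.29062   50.891983] ((459.1764221191406, 50.482845306396484), (16.168306350708008, 43.2767448425293), 53.7110481262207) -37.120796 0.11176245505659765
lk 80 [387.67285     4.0758066] ((387.994384765625, 2.9697632789611816), 9.572877883911133)
base 2126 u [-69.7 -68.3 -11.3  67.6  69.4] v [-157.4 -154.     0.8  107.3  203.1]
jawtop 312 u [-59.  -56.4  -1.3  56.6  59.6] v [ 2.1  2.4  8.2 13.9 35.3]
bundle 853 u [-61.2 -57.8   1.2  62.8  66. ] v [28.6 30.3 61.6 92.6 94. ]
stop 518 u [-58.8 -57.2  -1.8  55.7  58.3] v [ 94.9 106.3 115.1 123.9 124.3]
scene 119 [455.68967   50.829494] ((459.2845153808594, 48.143310546875), (15.658019065856934, 44.814266204833984), 55.774749755859375) -36.862896 0.11121735767971264
lk 73 [384.37476     4.5881863] ((385.5530090332031, 2.856071949005127), 10.496759414672852)
base 933 u [-72.9 -71.3 -61.3  40.6  71.2] v [-159.2 -155.7   -6.3  121.1  201.1]
jawtop 131 u [-61.2 -59.  -22.8  53.1  59.6] v [-0.7 -0.3  4.  11.5 12.3]
bundle 1174 u [-63.6 -60.5  -3.7  63.1  69.1] v [26.4 27.9 55.4 88.  91.3]
stop 470 u [-62.4 -60.2 -11.4  56.9  61.4] v [ 89.9  91.7 115.3 122.3 122.8]
```

Call:
send_rows --rows '[0,0,-0.012,0,0,-10,0.0,0,0,0,0,-10,0,0,0,0,0,-10,0,0,0,0,0,-10]' --gripper 0.0

```text
time_s: 1.7
tool_pos: [0.2132, -0.5341, 0.1802]
tcp_rot: [[0.468, 0.884, 0.0], [0.884, -0.468, -0.0], [-0.0, 0.0, -1.0]]
ft_force: [-0.6, 0.8, 0.8]
finger_gap: 0.0573
```

Call:
send_rows --rows '[0.0526,-0.0046,0,0,0,0,0.0526,-0.0046,0,0,0,0,0.0526,-0.0046,0,0,0,0,0.0526,-0.0046,0,0,0,0,0.0526,-0.0046,0,0,0,0,0.0526,-0.0046,0,0,0,0,0.0526,-0.0046,0,0,0,0,0.0526,-0.0046,0,0,0,0]'

```text
time_s: 2.7
tool_pos: [0.3805, -0.1444, 0.1805]
tcp_rot: [[0.474, 0.881, 0.001], [0.881, -0.474, -0.001], [-0.0, 0.001, -1.0]]
ft_force: [1.3, 0.5, 0.2]
finger_gap: 0.0469
```

Call:
send_rows --rows '[0.0526,-0.0046,0,0,0,0,0.0526,-0.0046,0,0,0,0,0.0526,-0.0046,0,0,0,0,0.0526,-0.0046,0,0,0,-10.2,0,0,0,0,0,-10.2,0,0,0,0,0,-10.2,0,0,0,0,0,-10.2,0,0,0,0,0,-10.2]'

```text
time_s: 3.7
tool_pos: [0.4632, 0.0483, 0.1802]
tcp_rot: [[-0.393, 0.92, 0.0], [0.92, 0.393, -0.0], [-0.0, 0.0, -1.0]]
ft_force: [-0.9, 0.4, -0.8]
finger_gap: 0.047
```

Call:
send_rows --rows '[0,0,0,0,0,-10.2,0,0,0,0,0,-10.2,0,0,0,0,0,-10.0,0,0,0,0,0,0,0,0,0,0,0,0]'

```text
time_s: 4.32
tool_pos: [0.4632, 0.0481, 0.1802]
tcp_rot: [[-0.799, 0.602, 0.0], [0.602, 0.799, -0.0], [-0.0, 0.0, -1.0]]
ft_force: [-0.5, 0.1, -0.1]
finger_gap: 0.0471
```

```bash
python3 - <<'E'
from h import *
s=ctrl.sense();R=s["tcp_rot"];d=np.array([.4598,.0500,.082])-s["tool_pos"];print(s["q"],s["tool_pos"],R.T@d,"yaw",np.degrees(np.arctan2(R[1,0],R[0,0])),s["wrist_torque"],s["ft_force"],s["time_s"])
E
```

```text
[-2.63313393e+00  5.87203675e+00  9.73858564e+01 -2.93458217e-03
  7.67333585e+01 -5.56533612e+01] [0.46321403 0.04814915 0.18019794] [ 0.00385579 -0.00057948  0.09819732] yaw 143.02090028969516 [ 0.02380316 -0.17756291  0.01453013] [-0.47598121  0.07866623 -0.14254933] 4.325
```

Call:
send_rows --rows '[0.0038,-0.0006,0.02,0,0,-0.4,0,0,0.02,0,0,0,0,0,0.02,0,0,0,0,0,0.02,0,0,0,0,0,0.012,0,0,0,0,0,0.0062,0,0,0,0,0,0,0,0,0]'

```text
time_s: 5.2
tool_pos: [0.4599, 0.0499, 0.0819]
tcp_rot: [[-0.804, 0.594, -0.0], [0.594, 0.804, -0.0], [0.0, -0.0, -1.0]]
ft_force: [-0.5, -0.0, -0.0]
finger_gap: 0.0473
```

```bash
python3 - <<'E'
from h import *
for n,(a,b,c,d) in {"top":(190,330,240,420),"scene":(150,330,220,460)}.items():
    f=ctrl.get_image(n)["frame"][a:b,c:d,::-1]
    cv2.imwrite(f"pics/{n}1c.png",cv2.resize(f,None,fx=3,fy=3,interpolation=cv2.INTER_CUBIC))
s=ctrl.sense();print(s["tool_pos"],s["ft_force"],s["wrist_torque"])
E
```

```text
[0.46037253 0.04986327 0.08249417] [ 0.09153813 -0.6027665   0.26172029] [ 0.04511154 -0.11992383 -0.03176846]
```

View pics/scene1c.png

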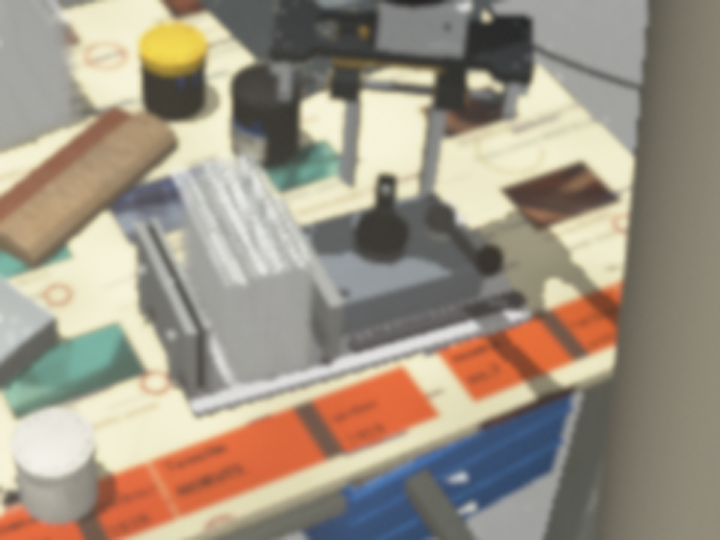

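```bash
cat >> h.py <<'E'
def proj(im,p):
    R=np.array(im["rotation"]);c=R.T@(np.array(p)-np.array(im["origin"]));a,b=c[0]/c[2],c[1]/c[2]
    s=1+im["k1"]*(a*a+b*b);K=im["camera_matrix"];return K[0][0]*a*s+K[0][2],K[1][1]*b*s+K[1][2]
E
python3 - <<'E'
from h import *
s=ctrl.sense();t=s["tool_pos"];y=s["tcp_rot"][:,1]
for n,(a,b,c,d) in {"top":(190,330,240,420),"scene":(150,330,220,460)}.items():
    im=ctrl.get_image(n);np.savez(n+"1.npz",**im)
    f=cv2.resize(im["frame"][a:b,c:d,::-1],None,fx=3,fy=3,interpolation=cv2.INTER_CUBIC)
    for p,col in((t,(0,0,255)),(t+.0235*y,(0,255,0)),(t-.0235*y,(0,255,0)),(np.array([.4598,.05,.112]),(255,0,0)),(np.array([.4598,.05,.076]),(255,0,0))):
        u,v=proj(im,p);cv2.circle(f,(int((u-c)*3),int((v-a)*3)),3,col,-1);print(n,(u-c)*3,(v-a)*3)
    cv2.imwrite(f"pics/{n}2c.png",f)
a,b=cv2.imread("pics/top2c.png"),cv2.imread("pics/scene2c.png")[:,240:700]
h=max(a.shape[0],b.shape[0]);A=np.zeros((h,a.shape[1]+b.shape[1],3),np.uint8);A[:a.shape[0],:a.shape[1]]=a;A[:b.shape[0],a.shape[1]:]=b
cv2.imwrite("pics/c2.png",cv2.resize(A,None,fx=.79,fy=.79))
E
```

```text
top 283.3209734784739 188.5944781533667
top 254.64417573886124 169.58937092324413
top 312.1609559613534 207.70666180983807
top 289.08048960531573 183.68215609335866
top 281.9362585801787 190.6422897862582
scene 379.94259554786686 218.63371799516307
scene 349.00371336180035 215.4956710548228
scene 410.97756688538544 221.77947365902585
scene 383.3258869594265 190.6910414958128
scene 379.5273148576955 225.28691982160353
```

View pics/c2.png

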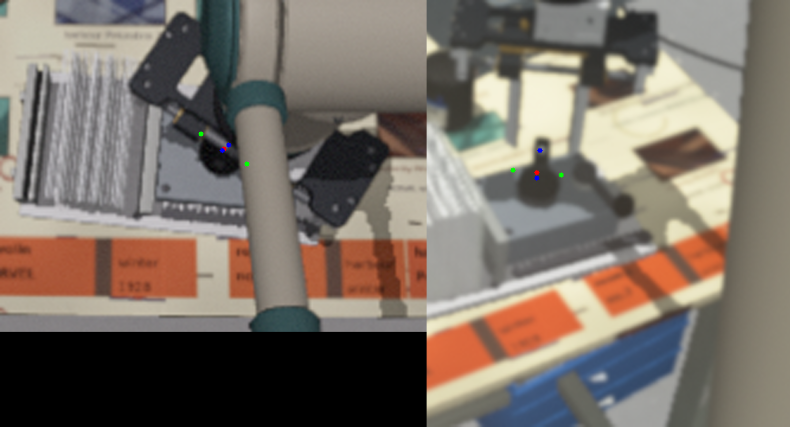

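```bash
python3 - <<'E'
from h import *
im=dict(np.load("scene1.npz"));P=cloud(im)
for cc in (345,350,385,425,430,435):
    print(cc,[ (r,P[150+r//3,220+cc//3].round(3).tolist()) for r in range(150,232,6)])
f=cv2.resize(im["frame"][165:245,310:400,::-1],None,fx=7,fy=7,interpolation=cv2.INTER_CUBIC);cv2.imwrite("pics/z.png",f)
E
```

```text
345 [(150, [0.471, 0.08, 0.156]), (156, [0.472, 0.079, 0.149]), (162, [0.471, 0.079, 0.144]), (168, [0.473, 0.077, 0.136]), (174, [0.473, 0.077, 0.13]), (180, [0.471, 0.078, 0.126]), (186, [0.576, 0.003, 0.001]), (192, [0.569, 0.007, 0.002]), (198, [0.564, 0.01, 0.0]), (204, [0.56, 0.012, -0.003]), (210, [0.551, 0.018, 0.001]), (216, [0.498, 0.056, 0.056]), (222, [0.492, 0.06, 0.057]), (228, [0.488, 0.062, 0.054])]
350 [(150, [0.47, 0.078, 0.156]), (156, [0.467, 0.079, 0.153]), (162, [0.474, 0.074, 0.14]), (168, [0.469, 0.077, 0.139]), (174, [0.469, 0.077, 0.132]), (180, [0.47, 0.076, 0.126]), (186, [0.577, -0.001, -0.002]), (192, [0.569, 0.004, -0.0]), (198, [0.564, 0.007, -0.001]), (204, [0.554, 0.014, 0.004]), (210, [0.551, 0.016, -0.0]), (216, [0.499, 0.052, 0.053]), (222, [0.491, 0.057, 0.056]), (228, [0.486, 0.06, 0.055])]
385 [(150, [0.6, -0.053, 0.0]), (156, [0.595, -0.049, -0.001]), (162, [0.585, -0.042, 0.003]), (168, [0.585, -0.044, -0.005]), (174, [0.474, 0.04, 0.113]), (180, [0.469, 0.044, 0.113]), (186, [0.462, 0.049, 0.115]), (192, [0.459, 0.05, 0.111]), (198, [0.454, 
[... 739 characters left out ...]
), (180, [0.434, 0.029, 0.135]), (186, [0.434, 0.029, 0.129]), (192, [0.49, -0.018, 0.056]), (198, [0.486, -0.016, 0.053]), (204, [0.464, 0.001, 0.073]), (210, [0.458, 0.005, 0.073]), (216, [0.452, 0.01, 0.074]), (222, [0.451, 0.009, 0.068]), (228, [0.451, 0.009, 0.061])]
435 [(150, [0.431, 0.03, 0.167]), (156, [0.434, 0.027, 0.158]), (162, [0.435, 0.026, 0.15]), (168, [0.434, 0.026, 0.145]), (174, [0.552, -0.074, 0.001]), (180, [0.548, -0.071, -0.001]), (186, [0.543, -0.068, -0.003]), (192, [0.49, -0.025, 0.053]), (198, [0.482, -0.019, 0.055]), (204, [0.463, -0.004, 0.072]), (210, [0.456, 0.001, 0.073]), (216, [0.45, 0.005, 0.073]), (222, [0.448, 0.006, 0.07]), (228, [0.444, 0.009, 0.068])]
```

View pics/z.png

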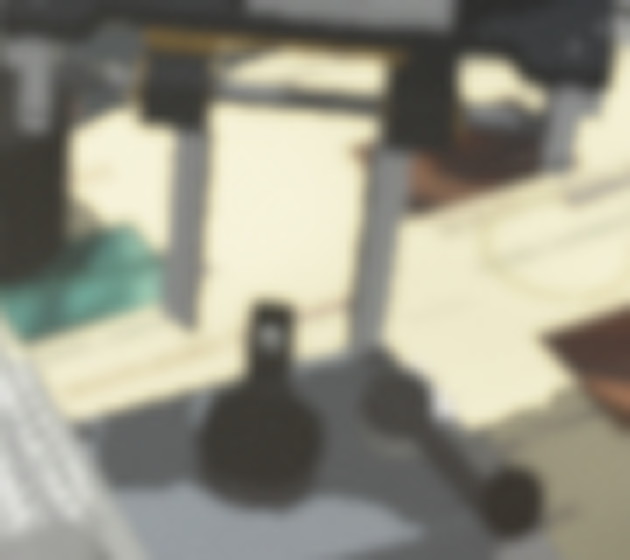

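```bash
python3 - <<'E'
from h import *
im=dict(np.load("scene1.npz"));P=cloud(im)
for cc in (150+310*0+340,350,360,336,366,370,330,325,380,390):
    c=cc
    print(c,[(r,P[r,c].round(3).tolist()) for r in range(150,214,4)])
im=dict(np.load("top1.npz"));P=cloud(im);X,Y,Z=[P[...,i] for i in range(3)]
k=(Z>.12)&(Z<.3)&(np.hypot(X-.46,Y-.05)<.14)&~((X>.4)&(Y>.115))
print(np.histogram(Z[k],bins=np.arange(.12,.31,.01)))
E
```

```text
490 [(150, [0.054, 0.196, 0.594]), (154, [0.052, 0.197, 0.591]), (158, [0.052, 0.194, 0.585]), (162, [0.051, 0.194, 0.581]), (166, [0.05, 0.193, 0.576]), (170, [0.048, 0.194, 0.573]), (174, [0.048, 0.193, 0.568]), (178, [0.046, 0.192, 0.564]), (182, [0.045, 0.192, 0.559]), (186, [0.044, 0.191, 0.555]), (190, [0.043, 0.191, 0.55]), (194, [0.042, 0.19, 0.545]), (198, [0.041, 0.189, 0.54]), (202, [0.039, 0.189, 0.536]), (206, [0.039, 0.188, 0.53]), (210, [0.037, 0.187, 0.525])]
350 [(150, [0.438, 0.078, 0.309]), (154, [0.44, 0.075, 0.298]), (158, [0.446, 0.07, 0.282]), (162, [0.446, 0.069, 0.272]), (166, [0.446, 0.068, 0.261]), (170, [0.449, 0.065, 0.248]), (174, [0.689, -0.117, 0.002]), (178, [0.44, 0.069, 0.235]), (182, [0.661, -0.099, -0.001]), (186, [0.647, -0.09, -0.0]), (190, [0.636, -0.083, -0.004]), (194, [0.62, -0.072, -0.002]), (198, [0.604, -0.062, 0.0]), (202, [0.594, -0.055, -0.003]), (206, [0.579, -0.045, -0.001]), (210, [0.466, 0.04, 0.113])]
360 [(150, [0.424, 0.064, 0.313]), (154, [0.429, 0.059, 0.299]), (158, [0.434, 0.054, 0.284]), (162, [0.434, 0.053, 0.274]), (166, 
[... 3313 characters left out ...]
6]), (154, [1.496, -0.983, -0.748]), (158, [0.433, -0.022, 0.259]), (162, [0.42, -0.012, 0.261]), (166, [0.411, -0.006, 0.259]), (170, [0.398, 0.004, 0.261]), (174, [0.391, 0.009, 0.258]), (178, [0.39, 0.008, 0.248]), (182, [0.389, 0.007, 0.238]), (186, [0.388, 0.006, 0.228]), (190, [0.58, -0.175, 0.001]), (194, [0.569, -0.167, -0.001]), (198, [0.554, -0.156, 0.001]), (202, [0.541, -0.146, 0.0]), (206, [0.529, -0.137, -0.001]), (210, [0.518, -0.129, -0.002])]
(array([  0,   0,   0,   0,   0,   0,   0,   0,   0,   0,  15, 210, 162,
       738, 799,   0,   0,   2]), array([0.12, 0.13, 0.14, 0.15, 0.16, 0.17, 0.18, 0.19, 0.2 , 0.21, 0.22,
       0.23, 0.24, 0.25, 0.26, 0.27, 0.28, 0.29, 0.3 ]))
```

The pictures show the fingertips at about z=0.124, while the state says 0.082. I'll move down a little, staying safe whichever is right, and compare again.

Call:
send_rows --rows '[0,0,0.005,0,0,0,0,0,0.005,0,0,0,0,0,0.005,0,0,0,0,0,0.003,0,0,0,0,0,0,0,0,0]'

```text
time_s: 6.02
tool_pos: [0.4595, 0.0499, 0.0636]
tcp_rot: [[-0.804, 0.594, -0.001], [0.594, 0.804, -0.0], [0.001, -0.0, -1.0]]
ft_force: [0.7, 1.0, 0.2]
finger_gap: 0.0474
```

```bash
python3 - <<'E'
from h import *
im=ctrl.get_image("scene");np.savez("scene2.npz",**im);P=cloud(im)
s=ctrl.sense();print(s["tool_pos"],s["ft_force"],s["q"])
X,Y,Z=[P[...,i] for i in range(3)]
for c in((.470,.077),(.435,.030)):
    k=(np.hypot(X-c[0],Y-c[1])<.007)&(Z>.06);print(c,k.sum(),np.sort(Z[k])[:8].round(3))
f=cv2.resize(im["frame"][165:245,310:400,::-1],None,fx=7,fy=7,interpolation=cv2.INTER_CUBIC);cv2.imwrite("pics/z2.png",f)
E
```

```text
[0.45976693 0.04991386 0.06383428] [-0.80582409 -0.15352382 -0.70930686] [-2.42936868e+00  1.12537274e+01  1.08757459e+02 -6.57566616e-03
  5.99998759e+01 -5.59868081e+01]
(0.47, 0.077) 260 [0.101 0.102 0.104 0.104 0.106 0.106 0.107 0.109]
(0.435, 0.03) 320 [0.102 0.102 0.105 0.107 0.107 0.107 0.108 0.109]
```

View pics/z2.png

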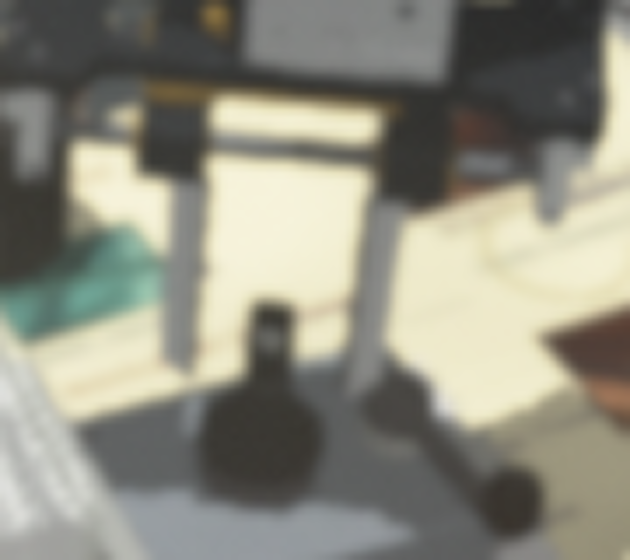

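```bash
python3 - <<'E'
from h import *
A=[np.load(f"scene{i}.npz")["frame"][165:245,310:400,::-1] for i in(0,1,2)]
D=[np.clip(np.abs(A[i].astype(int)-A[0])*3,0,255).astype(np.uint8) for i in(1,2)]
B=np.hstack([cv2.resize(d,None,fx=4.4,fy=4.4,interpolation=cv2.INTER_CUBIC) for d in D])
im=dict(np.load("scene2.npz"));
t=np.array([.4598,.0499,.0638]);y=np.array([.594,.804,0])
for s in(-1,0,1):
    u,v=proj(im,t+.03*s*y);cv2.circle(B,(int((u-310)*4.4)+396,int((v-165)*4.4)),2,(0,0,255),-1)
cv2.imwrite("pics/d.png",B)
E
```

```text
(no output)
```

View pics/d.png

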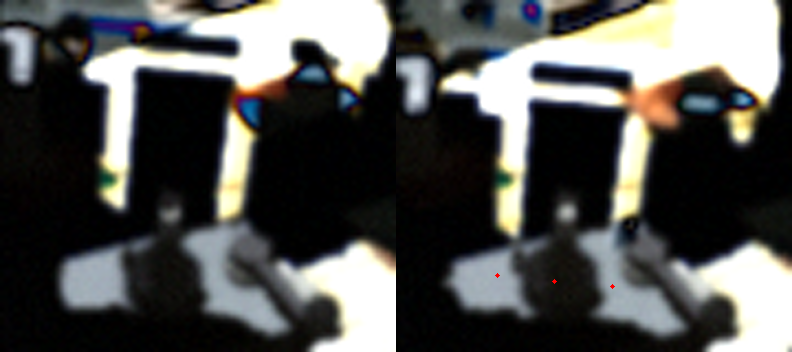

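Call:
send_rows --rows '[0,0,0.004,0,0,0,0,0,0.004,0,0,0,0,0,0.002,0,0,0,0,0,0,0,0,0]'

```text
time_s: 6.58
tool_pos: [0.4596, 0.0499, 0.0537]
tcp_rot: [[-0.805, 0.594, -0.0], [0.594, 0.805, -0.0], [0.0, -0.0, -1.0]]
ft_force: [0.4, 0.6, 0.7]
finger_gap: 0.0471
```

Call:
send_rows --rows '[0,0,0.003,0,0,0,0,0,0.003,0,0,0,0,0,0.002,0,0,0,0,0,0,0,0,0]'

```text
time_s: 7.08
tool_pos: [0.4596, 0.0499, 0.0457]
tcp_rot: [[-0.804, 0.594, -0.0], [0.594, 0.804, -0.0], [0.0, -0.0, -1.0]]
ft_force: [-0.2, -0.7, 0.2]
finger_gap: 0.0474
```

```bash
python3 - <<'E'
from h import *
im=ctrl.get_image("scene");np.savez("scene3.npz",**im);P=cloud(im)
s=ctrl.sense();print(s["tool_pos"],s["ft_force"],s["wrist_torque"])
X,Y,Z=[P[...,i] for i in range(3)]
for c in((.470,.077),(.435,.030)):
    k=(np.hypot(X-c[0],Y-c[1])<.007)&(Z>.06);print(c,k.sum(),np.sort(Z[k])[:12].round(3))
f=cv2.resize(im["frame"][165:245,310:400,::-1],None,fx=7,fy=7,interpolation=cv2.INTER_CUBIC);cv2.imwrite("pics/z3.png",f)
E
```

```text
[0.45972569 0.04994051 0.04585998] [-0.48776035  0.43021541 -0.60327935] [ 0.01496012 -0.1448209   0.02376989]
(0.47, 0.077) 250 [0.082 0.084 0.085 0.086 0.088 0.088 0.091 0.092 0.092 0.092 0.092 0.092]
(0.435, 0.03) 288 [0.085 0.086 0.088 0.089 0.089 0.09  0.09  0.091 0.092 0.093 0.094 0.094]
```

View pics/z3.png

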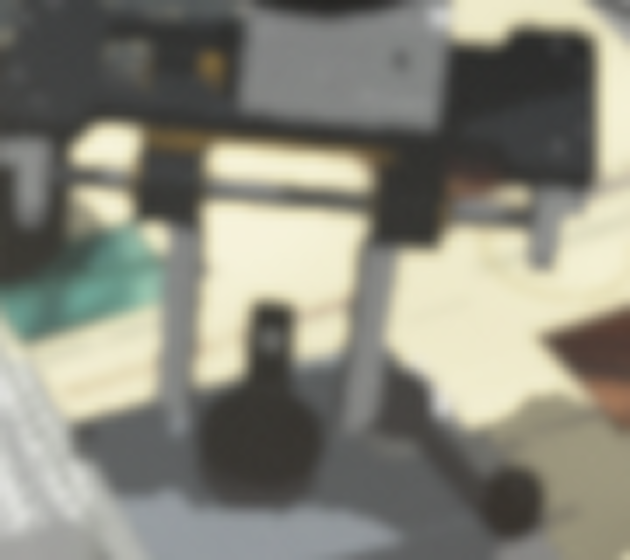

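The fingers now straddle the bar with tips at about z 0.084. That confirms the reported z reads about 40 mm low. Closing.

Call:
send_rows --rows '[0,0,0,0,0,0,0,0,0,0,0,0,0,0,0,0,0,0,0,0,0,0,0,0,0,0,0,0,0,0]' --gripper -1 --squeeze 50

```text
time_s: 7.75
tool_pos: [0.4599, 0.05, 0.046]
tcp_rot: [[-0.805, 0.594, 0.0], [0.594, 0.805, 0.0], [-0.0, 0.0, -1.0]]
ft_force: [0.6, 0.8, 0.6]
finger_gap: 0.0157
```

```bash
python3 - <<'E'
from h import *
s=ctrl.sense();R=s["tcp_rot"];print(s["tool_pos"],s["ft_force"],s["wrist_torque"],s["finger_gap"],s["q"],np.degrees(np.arctan2(R[1,0],R[0,0])))
E
```

```text
[0.45993578 0.05002373 0.04600524] [0.57794281 0.77233696 0.57447468] [ 0.12538725 -0.182031    0.10207546] 0.015691549829774807 [-2.42528352e+00  1.24154377e+01  1.10250985e+02  6.65580719e-03
  5.73162013e+01 -5.59936540e+01] 143.56477581414714
```

```bash
cat > rows.py <<'E'
import numpy as np,sys
d0=float(sys.argv[1]);step=float(sys.argv[2]);n=int(sys.argv[3])
r=[]
for i in range(n):
    dl=np.radians(d0-step*(i+.5));d=14*np.radians(step)/1000
    r+=[round(d*np.cos(dl),5),round(d*np.sin(dl),5),0,0,0,step]
print(r)
E
python3 rows.py 61.4 8 5;python3 rows.py 21.4 8 5
```

```text
[np.float64(0.00105), np.float64(0.00165), 0, 0, 0, 8.0, np.float64(0.00127), np.float64(0.00148), 0, 0, 0, 8.0, np.float64(0.00147), np.float64(0.00129), 0, 0, 0, 8.0, np.float64(0.00163), np.float64(0.00108), 0, 0, 0, 8.0, np.float64(0.00177), np.float64(0.00084), 0, 0, 0, 8.0]
[np.float64(0.00187), np.float64(0.00058), 0, 0, 0, 8.0, np.float64(0.00193), np.float64(0.00032), 0, 0, 0, 8.0, np.float64(0.00195), np.float64(5e-05), 0, 0, 0, 8.0, np.float64(0.00194), np.float64(-0.00022), 0, 0, 0, 8.0, np.float64(0.00189), np.float64(-0.00049), 0, 0, 0, 8.0]
```

Call:
send_rows --rows '[0.00105,0.00165,0,0,0,8,0.00127,0.00148,0,0,0,8,0.00147,0.00129,0,0,0,8]'

```text
time_s: 8.12
tool_pos: [0.4609, 0.0559, 0.046]
tcp_rot: [[-0.491, 0.871, 0.001], [0.871, 0.491, -0.0], [-0.001, 0.001, -1.0]]
ft_force: [1.2, 0.9, -0.2]
finger_gap: 0.0159
```

```bash
cat > st.py <<'E'
from h import *
s=ctrl.sense();R=s["tcp_rot"];print(s["time_s"],s["tool_pos"].round(4),"F",s["ft_force"].round(2),"T",s["wrist_torque"].round(3),"gap",round(s["finger_gap"],4),"q6",s["q"][5].round(2),"turn",(143.565-np.degrees(np.arctan2(R[1,0],R[0,0]))).round(2),"w",s["joint_velocities"][5].round(1))
E
python3 st.py
```

```text
8.125 [0.4609 0.0559 0.046 ] F [ 1.23  0.87 -0.24] T [ 0.087 -0.324  0.374] gap 0.0159 q6 -31.05 turn 24.19 w 65.4
```

Call:
send_rows --rows '[0.00163,0.00108,0,0,0,8,0.00177,0.00084,0,0,0,8,0.00187,0.00058,0,0,0,8,0.00193,0.00032,0,0,0,8,0.00195,5e-05,0,0,0,8]'

```text
time_s: 8.75
tool_pos: [0.4627, 0.0655, 0.046]
tcp_rot: [[0.184, 0.983, 0.003], [0.983, -0.184, -0.0], [0.0, 0.003, -1.0]]
ft_force: [1.9, 0.8, -2.7]
finger_gap: 0.0159
```

```bash
python3 st.py; python3 rows.py -2.6 4 5;python3 rows.py -2.6 3 8;  python3 - <<'E'
from h import *
for n in("scene","top"):
    im=ctrl.get_image(n);np.savez(n+"4.npz",**im)
    f=im["frame"][190:300,260:420] if n=="scene" else im["frame"][190:300,230:390]
    cv2.imwrite(f"pics/{n}4.png",cv2.resize(f[:,:,::-1],None,fx=4.5,fy=4.5,interpolation=cv2.INTER_CUBIC))
E
```

```text
8.75 [0.4627 0.0655 0.046 ] F [ 1.93  0.82 -2.68] T [ 0.046 -0.558  0.437] gap 0.0159 q6 10.17 turn 64.18 w 65.2
[np.float64(0.00097), np.float64(-8e-05), 0, 0, 0, 4.0, np.float64(0.00097), np.float64(-0.00015), 0, 0, 0, 4.0, np.float64(0.00095), np.float64(-0.00021), 0, 0, 0, 4.0, np.float64(0.00094), np.float64(-0.00028), 0, 0, 0, 4.0, np.float64(0.00091), np.float64(-0.00034), 0, 0, 0, 4.0]
[np.float64(0.00073), np.float64(-5e-05), 0, 0, 0, 3.0, np.float64(0.00073), np.float64(-9e-05), 0, 0, 0, 3.0, np.float64(0.00072), np.float64(-0.00013), 0, 0, 0, 3.0, np.float64(0.00071), np.float64(-0.00017), 0, 0, 0, 3.0, np.float64(0.0007), np.float64(-0.0002), 0, 0, 0, 3.0, np.float64(0.00069), np.float64(-0.00024), 0, 0, 0, 3.0, np.float64(0.00068), np.float64(-0.00028), 0, 0, 0, 3.0, np.float64(0.00066), np.float64(-0.00031), 0, 0, 0, 3.0]
```

View pics/scene4.png

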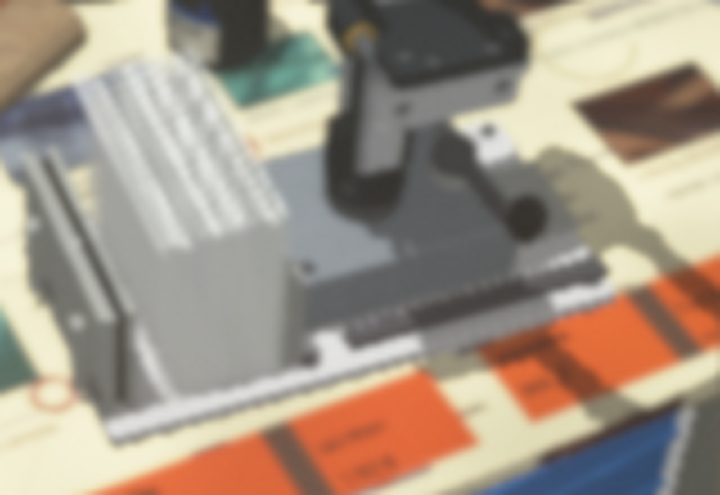

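View pics/top4.png

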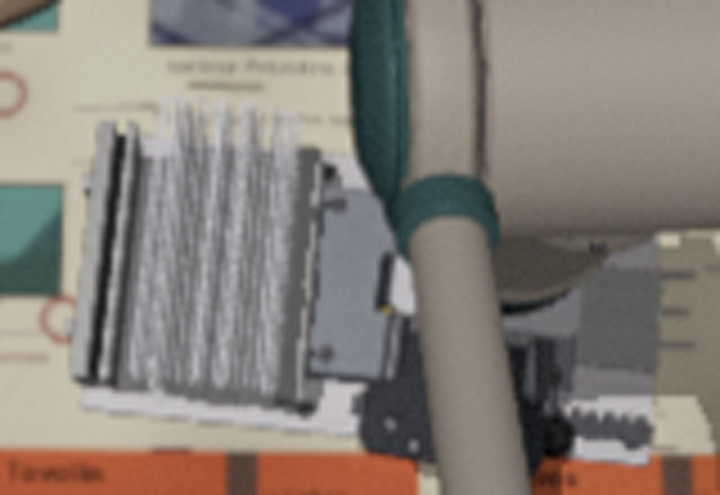

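Call:
send_rows --rows '[0.00097,-8e-05,0,0,0,4,0.00097,-0.00015,0,0,0,4,0.00095,-0.00021,0,0,0,4,0.00094,-0.00028,0,0,0,4]'

```text
time_s: 9.35
tool_pos: [0.4633, 0.0693, 0.046]
tcp_rot: [[0.444, 0.896, 0.004], [0.896, -0.444, -0.0], [0.001, 0.003, -1.0]]
ft_force: [4.9, 0.6, -4.2]
finger_gap: 0.0154
```

```bash
python3 st.py; python3 rows.py -18.6 2 12
```

```text
9.35 [0.4633 0.0693 0.046 ] F [ 4.91  0.61 -4.15] T [ 0.154 -0.8    0.501] gap 0.0154 q6 26.37 turn 79.92 w 32.7
[np.float64(0.00046), np.float64(-0.00016), 0, 0, 0, 2.0, np.float64(0.00045), np.float64(-0.00018), 0, 0, 0, 2.0, np.float64(0.00045), np.float64(-0.0002), 0, 0, 0, 2.0, np.float64(0.00044), np.float64(-0.00021), 0, 0, 0, 2.0, np.float64(0.00043), np.float64(-0.00023), 0, 0, 0, 2.0, np.float64(0.00042), np.float64(-0.00024), 0, 0, 0, 2.0, np.float64(0.00042), np.float64(-0.00026), 0, 0, 0, 2.0, np.float64(0.00041), np.float64(-0.00027), 0, 0, 0, 2.0, np.float64(0.0004), np.float64(-0.00028), 0, 0, 0, 2.0, np.float64(0.00039), np.float64(-0.0003), 0, 0, 0, 2.0, np.float64(0.00038), np.float64(-0.00031), 0, 0, 0, 2.0, np.float64(0.00037), np.float64(-0.00032), 0, 0, 0, 2.0]
```

Call:
send_rows --rows '[0.0006,0.0001,0,0,0,2,0.0006,0.0001,0,0,0,2]'

```text
time_s: 9.6
tool_pos: [0.4635, 0.0703, 0.0461]
tcp_rot: [[0.506, 0.863, 0.003], [0.863, -0.506, -0.0], [0.001, 0.002, -1.0]]
ft_force: [5.6, 1.0, -5.1]
finger_gap: 0.0157
```

```bash
python3 st.py
```

```text
9.6 [0.4635 0.0703 0.0461] F [ 5.59  1.01 -5.13] T [ 0.159 -0.963  0.467] gap 0.0157 q6 30.52 turn 83.95 w 16.8
```

Call:
send_rows --rows '[0.00045,-0.0002,0,0,0,2,0.00044,-0.0002,0,0,0,2]'

```text
time_s: 9.85
tool_pos: [0.4636, 0.0712, 0.046]
tcp_rot: [[0.565, 0.825, 0.003], [0.825, -0.565, -0.0], [0.001, 0.002, -1.0]]
ft_force: [5.7, 0.9, -5.1]
finger_gap: 0.0159
```

```bash
python3 st.py
```

```text
9.85 [0.4636 0.0712 0.046 ] F [ 5.67  0.94 -5.05] T [ 0.098 -1.01   0.478] gap 0.0159 q6 34.68 turn 87.99 w 16.3
```

Call:
send_rows --rows '[0.0006,0.0,0,0,0,2,0.0006,0.0,0,0,0,2]'

```text
time_s: 10.1
tool_pos: [0.4637, 0.0722, 0.0461]
tcp_rot: [[0.622, 0.783, 0.002], [0.783, -0.622, -0.0], [0.001, 0.002, -1.0]]
ft_force: [5.5, 0.5, -4.7]
finger_gap: 0.0155
```

```bash
python3 st.py
```

```text
10.1 [0.4637 0.0722 0.0461] F [ 5.46  0.54 -4.65] T [ 0.032 -0.953  0.47 ] gap 0.0155 q6 38.84 turn 92.03 w 16.8
```

Call:
send_rows --rows '[0.00042,-0.00026,0,0,0,2,0.00041,-0.00027,0,0,0,2]'

```text
time_s: 10.35
tool_pos: [0.4639, 0.0732, 0.0461]
tcp_rot: [[0.676, 0.737, 0.002], [0.737, -0.676, -0.0], [0.001, 0.002, -1.0]]
ft_force: [4.8, -0.3, -5.5]
finger_gap: 0.0158
```

```bash
python3 st.py
```

```text
10.35 [0.4639 0.0732 0.0461] F [ 4.79 -0.28 -5.47] T [ 0.028 -1.049  0.456] gap 0.0158 q6 42.99 turn 96.06 w 16.3
```

Call:
send_rows --rows '[0.0004,-0.00028,0,0,0,2,0.0004,-0.0003,0,0,0,2]'

```text
time_s: 10.6
tool_pos: [0.4641, 0.0741, 0.0461]
tcp_rot: [[0.725, 0.688, 0.002], [0.688, -0.725, -0.0], [0.001, 0.002, -1.0]]
ft_force: [6.1, -0.4, -3.9]
finger_gap: 0.0154
```

```bash
python3 st.py
```

```text
10.6 [0.4641 0.0741 0.0461] F [ 6.14 -0.43 -3.95] T [-0.011 -1.015  0.45 ] gap 0.0154 q6 47.11 turn 100.05 w 16.2
```

Call:
send_rows --rows '[0.00038,-0.00031,0,0,0,2]'

```text
time_s: 10.72
tool_pos: [0.4641, 0.0746, 0.046]
tcp_rot: [[0.749, 0.663, 0.002], [0.663, -0.749, -0.0], [0.001, 0.002, -1.0]]
ft_force: [5.6, 0.1, -5.0]
finger_gap: 0.0159
```

```bash
python3 st.py;python3 rows.py -44.6 2 9
```

```text
10.725 [0.4641 0.0746 0.046 ] F [ 5.6   0.09 -5.03] T [-0.002 -1.073  0.396] gap 0.0159 q6 49.17 turn 102.06 w 16.3
[np.float64(0.00034), np.float64(-0.00035), 0, 0, 0, 2.0, np.float64(0.00033), np.float64(-0.00036), 0, 0, 0, 2.0, np.float64(0.00032), np.float64(-0.00037), 0, 0, 0, 2.0, np.float64(0.0003), np.float64(-0.00038), 0, 0, 0, 2.0, np.float64(0.00029), np.float64(-0.00039), 0, 0, 0, 2.0, np.float64(0.00028), np.float64(-0.0004), 0, 0, 0, 2.0, np.float64(0.00026), np.float64(-0.00041), 0, 0, 0, 2.0, np.float64(0.00025), np.float64(-0.00042), 0, 0, 0, 2.0, np.float64(0.00023), np.float64(-0.00043), 0, 0, 0, 2.0]
```

Call:
send_rows --rows '[0.00036,-0.00032,0,0,0,2]'

```text
time_s: 10.85
tool_pos: [0.4642, 0.075, 0.0461]
tcp_rot: [[0.772, 0.636, 0.002], [0.636, -0.772, -0.0], [0.001, 0.002, -1.0]]
ft_force: [5.2, -0.4, -4.4]
finger_gap: 0.0156
```

```bash
python3 st.py
```

```text
10.85 [0.4642 0.075  0.0461] F [ 5.21 -0.41 -4.42] T [-0.003 -1.074  0.493] gap 0.0156 q6 51.23 turn 104.06 w 16.4
```

Call:
send_rows --rows '[0.00035,-0.00034,0,0,0,2]'

```text
time_s: 10.98
tool_pos: [0.4643, 0.0755, 0.0461]
tcp_rot: [[0.793, 0.609, 0.002], [0.609, -0.793, -0.001], [0.001, 0.002, -1.0]]
ft_force: [5.9, 0.3, -5.0]
finger_gap: 0.0156
```

```bash
python3 st.py
```

```text
10.975 [0.4643 0.0755 0.0461] F [ 5.91  0.26 -5.04] T [ 0.022 -1.05   0.414] gap 0.0156 q6 53.29 turn 106.06 w 16.3
```

Call:
send_rows --rows '[0.00034,-0.00035,0,0,0,2]'

```text
time_s: 11.1
tool_pos: [0.4644, 0.076, 0.0461]
tcp_rot: [[0.814, 0.581, 0.002], [0.581, -0.814, -0.001], [0.001, 0.002, -1.0]]
ft_force: [5.3, 0.1, -4.7]
finger_gap: 0.0155
```

```bash
python3 st.py
```

```text
11.1 [0.4644 0.076  0.0461] F [ 5.33  0.13 -4.75] T [ 0.022 -1.045  0.456] gap 0.0155 q6 55.35 turn 108.05 w 16.3
```

```bash
python3 - <<'E'
from h import *
for n in("scene","top"):
    im=ctrl.get_image(n);np.savez(n+"5.npz",**im)
    f=im["frame"][190:300,240:400] if n=="scene" else im["frame"][190:300,230:390]
    cv2.imwrite(f"pics/{n}5.png",cv2.resize(f[:,:,::-1],None,fx=4.5,fy=4.5,interpolation=cv2.INTER_CUBIC))
E
python3 st.py
```

```text
11.2 [0.4643 0.076  0.046 ] F [ 5.72 -0.46 -5.05] T [-0.044 -1.046  0.343] gap 0.0154 q6 55.32 turn 108.02 w -0.8
```

View pics/scene5.png

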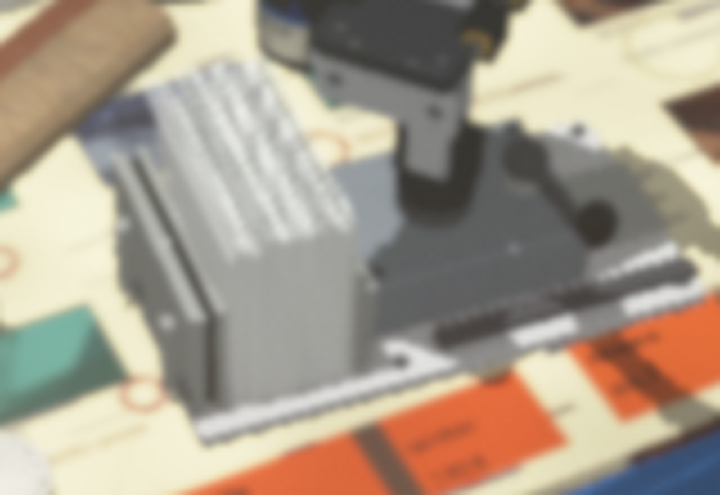

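View pics/top5.png

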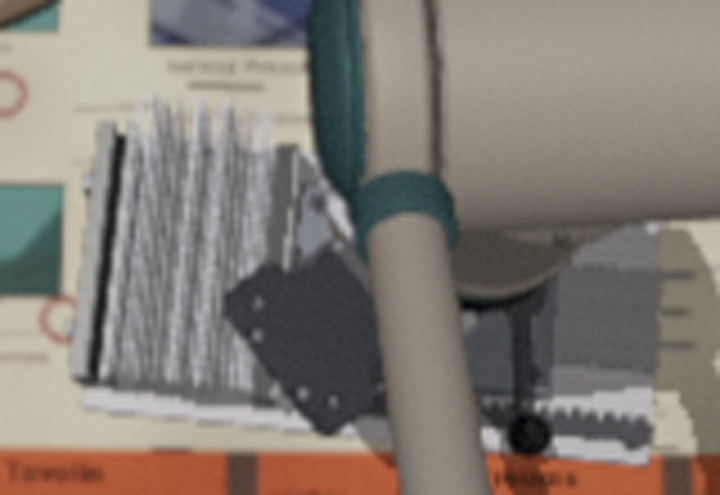

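Call:
send_rows --rows '[0.00033,-0.00036,0,0,0,2]'

```text
time_s: 11.32
tool_pos: [0.4644, 0.0764, 0.046]
tcp_rot: [[0.834, 0.552, 0.002], [0.552, -0.834, -0.001], [0.001, 0.002, -1.0]]
ft_force: [5.5, -0.7, -4.7]
finger_gap: 0.0153
```

```bash
python3 st.py
```

```text
11.325 [0.4644 0.0764 0.046 ] F [ 5.48 -0.71 -4.69] T [-0.008 -1.1    0.478] gap 0.0153 q6 57.39 turn 110.03 w 16.8
```

Call:
send_rows --rows '[0.00031,-0.00037,0,0,0,2]'

```text
time_s: 11.45
tool_pos: [0.4645, 0.0768, 0.0461]
tcp_rot: [[0.852, 0.523, 0.002], [0.523, -0.852, -0.001], [0.001, 0.002, -1.0]]
ft_force: [5.1, -0.2, -4.3]
finger_gap: 0.0153
```

```bash
python3 st.py
```

```text
11.45 [0.4645 0.0768 0.0461] F [ 5.12 -0.24 -4.33] T [-0.075 -1.036  0.62 ] gap 0.0153 q6 59.45 turn 112.02 w 16.2
```

Call:
send_rows --rows '[0.0003,-0.00038,0,0,0,2]'

```text
time_s: 11.58
tool_pos: [0.4646, 0.0772, 0.0461]
tcp_rot: [[0.87, 0.493, 0.002], [0.493, -0.87, -0.001], [0.001, 0.002, -1.0]]
ft_force: [5.8, -0.5, -5.0]
finger_gap: 0.0155
```

```bash
python3 st.py
```

```text
11.575 [0.4646 0.0772 0.0461] F [ 5.81 -0.51 -5.  ] T [-0.051 -1.073  0.669] gap 0.0155 q6 61.5 turn 114.01 w 16.2
```

Call:
send_rows --rows '[0,0,0,0,0,0,0,0,0,0,0,0]'

```text
time_s: 11.82
tool_pos: [0.4646, 0.0772, 0.0461]
tcp_rot: [[0.869, 0.494, 0.002], [0.494, -0.869, -0.001], [0.001, 0.002, -1.0]]
ft_force: [6.2, -0.4, -5.0]
finger_gap: 0.0156
```

```bash
python3 st.py
```

```text
11.825 [0.4646 0.0772 0.0461] F [ 6.16 -0.38 -4.97] T [ 0.005 -1.029  0.679] gap 0.0156 q6 61.44 turn 113.95 w 0.0
```

Call:
send_rows --rows '[0,0,0,0,0,0,0,0,0,0,0,0,0,0,0,0,0,0,0,0,0,0,0,0]' --gripper 0.0

```text
time_s: 12.32
tool_pos: [0.463, 0.0777, 0.0459]
tcp_rot: [[0.87, 0.493, -0.001], [0.493, -0.87, -0.0], [-0.001, -0.0, -1.0]]
ft_force: [-0.6, 0.1, -1.1]
finger_gap: 0.0468
```

```bash
python3 st.py
```

```text
12.325 [0.463  0.0777 0.0459] F [-0.57  0.09 -1.08] T [ 0.    -0.033 -0.036] gap 0.0468 q6 61.48 turn 114.02 w -0.0
```

Call:
send_rows --rows '[0,0,-0.01,0,0,0,0,0,-0.02,0,0,0,0,0,-0.025,0,0,0,0,0,-0.025,0,0,0,0,0,-0.02,0,0,0,0,0,0,0,0,0]'

```text
time_s: 13.08
tool_pos: [0.4649, 0.0777, 0.1479]
tcp_rot: [[0.87, 0.493, 0.004], [0.493, -0.87, 0.0], [0.004, 0.002, -1.0]]
ft_force: [0.6, -0.3, 0.3]
finger_gap: 0.047
```

```bash
python3 - <<'E'
from h import *
a=np.radians(-7.9);ex=np.array([np.cos(a),np.sin(a)]);ey=np.array([-np.sin(a),np.cos(a)])
for n in("scene","top"):
    im=ctrl.get_image(n);np.savez(n+"6.npz",**im)
    f=im["frame"][190:300,260:420] if n=="scene" else im["frame"][190:300,230:390]
    cv2.imwrite(f"pics/{n}6.png",cv2.resize(f[:,:,::-1],None,fx=4.5,fy=4.5,interpolation=cv2.INTER_CUBIC))
    P=cloud(im);X,Y,Z=[P[...,i] for i in range(3)]
    k=(Z>.08)&(Z<.1)&(np.hypot(X-.391,Y-.0305)<.022)
    q=(np.c_[X[k],Y[k]]*1000).astype(np.float32);print("lk",k.sum(),q.mean(0),cv2.minEnclosingCircle(q))
    for nm,lo,hi,(x0,x1,y0,y1) in(("jawtop",.069,.075,(.38,.56,.09,.17)),("bundle",.112,.135,(.36,.6,.12,.26)),("stop",.07,.09,(.36,.57,.2,.29)),("car",.05,.058,(.38,.56,-.05,.12))):
        k=(Z>lo)&(Z<hi)&(X>x0)&(X<x1)&(Y>y0)&(Y<y1)
        p=np.c_[X[k],Y[k]]-[.4597,.0436]
        u=p@ex*1000;v=p@ey*1000-61.5
        print(nm,k.sum(),"u",np.percentile(u,[2,50,98]).round(1),"v",np.percentile(v,[0,2,50,98,100]).round(1))
E
python3 st.py
```

```text
lk 67 [388.4256   32.36254] ((389.86761474609375, 30.98520278930664), 10.688289642333984)
jawtop 60 u [-62.3 -52.6  -0.2] v [-16.6 -15.5  30.1  57.4  57.8]
bundle 1189 u [-59.7  -4.   63.3] v [ 39.3  41.   68.7 102.4 104.6]
stop 474 u [-61.  -15.2  55.1] v [ 89.3  92.2 113.6 122.4 122.9]
car 839 u [-46.  -17.5  41.1] v [-99.4 -93.4 -27.   11.1  13.8]
lk 16 [392.21527   24.326584] ((392.3409423828125, 25.037492752075195), 7.005475997924805)
jawtop 144 u [-57.9  34.4  58.9] v [29.9 30.2 36.7 59.2 70.2]
bundle 798 u [-58.7   3.8  63.4] v [ 42.9  45.7  77.6 105.8 106.7]
stop 435 u [-57.2  -2.5  56.1] v [ 88.8 106.8 116.4 124.  124.3]
car 160 u [-43.4 -31.3  10.9] v [-97.3 -97.1 -90.1 -18.1 -14.6]
13.175 [0.4631 0.0777 0.1458] F [ 0.42 -0.86 -0.39] T [ 0.011 -0.025 -0.017] gap 0.0469 q6 61.47 turn 114.0 w 0.0
```

View pics/scene6.png

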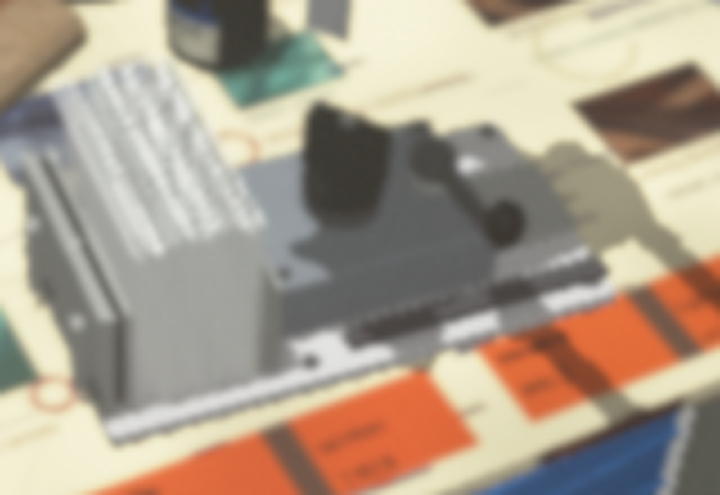

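View pics/top6.png

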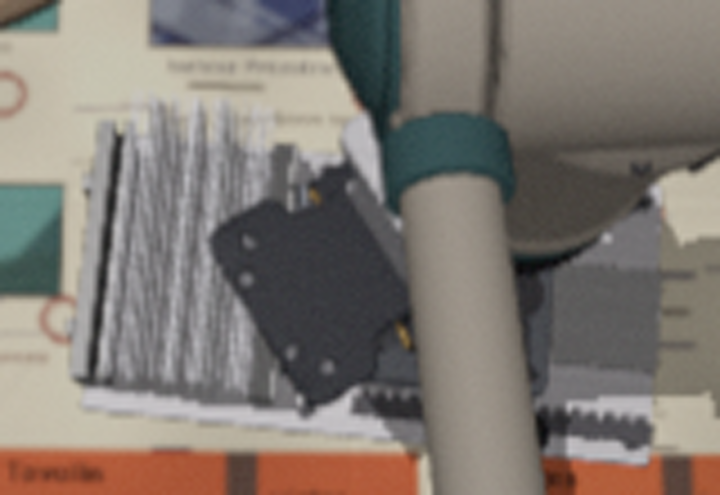

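Call:
send_rows --rows '[-0.0214,0.0013,0,0,0,0,-0.0214,0.0013,0,0,0,0,-0.0214,0.0013,0,0,0,0,-0.0214,0.0013,0,0,0,8.2,0,0,0,0,0,8.2,0,0,0,0,0,8.2,0,0,0,0,0,8.2,0,0,0,0,0,0]'

```text
time_s: 14.18
tool_pos: [0.3905, 0.0304, 0.1459]
tcp_rot: [[0.998, -0.056, -0.0], [-0.056, -0.998, -0.0], [-0.0, 0.0, -1.0]]
ft_force: [0.2, 0.8, 0.2]
finger_gap: 0.0469
```

```bash
python3 - <<'E'
from h import *
for n in("top","scene"):
    im=ctrl.get_image(n);np.savez(n+"7.npz",**im)
    P=cloud(im);X,Y,Z=[P[...,i] for i in range(3)]
    for lo,hi in((.086,.1),):
        k=(Z>lo)&(Z<hi)&(np.hypot(X-.391,Y-.0305)<.02)
        q=(np.c_[X[k],Y[k]]*1000).astype(np.float32)
        if k.sum()>3: print(n,"lk",k.sum(),q.mean(0),cv2.minEnclosingCircle(q))
    f=im["frame"][160:290,300:420] if n=="scene" else im["frame"][190:300,250:390]
    cv2.imwrite(f"pics/{n}7.png",cv2.resize(f[:,:,::-1],None,fx=4.5,fy=4.5,interpolation=cv2.INTER_CUBIC))
E
python3 st.py
```

```text
scene lk 48 [389.23816   31.685457] ((390.3609619140625, 30.471717834472656), 9.544198036193848)
14.275 [0.3909 0.0305 0.146 ] F [ 0.03 -0.76  0.84] T [0.058 0.093 0.075] gap 0.047 q6 87.43 turn 146.71 w 0.5
```

View pics/scene7.png

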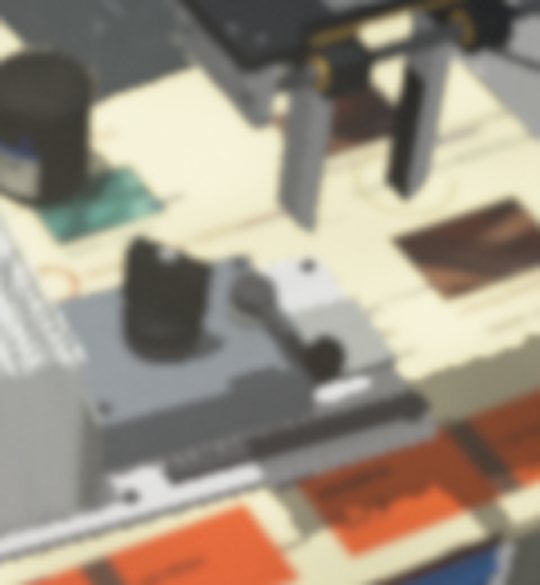

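View pics/top7.png

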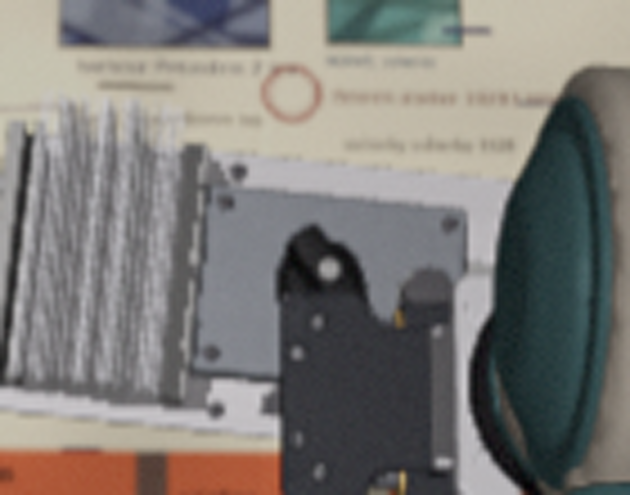

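Call:
send_rows --rows '[0,0,0.02,0,0,0,0,0,0.025,0,0,0,0,0,0.025,0,0,0,0,0,0.012,0,0,0,0,0,0,0,0,0]'

```text
time_s: 14.9
tool_pos: [0.3909, 0.0309, 0.0635]
tcp_rot: [[0.998, -0.056, -0.002], [-0.056, -0.998, 0.0], [-0.002, -0.0, -1.0]]
ft_force: [0.3, -0.4, -0.8]
finger_gap: 0.0466
```

Call:
send_rows --rows '[0,0,0.007,0,0,0,0,0,0.007,0,0,0,0,0,0.006,0,0,0,0,0,0.005,0,0,0,0,0,0,0,0,0]'

```text
time_s: 15.52
tool_pos: [0.3912, 0.031, 0.0385]
tcp_rot: [[0.998, -0.056, -0.001], [-0.056, -0.998, 0.0], [-0.001, 0.0, -1.0]]
ft_force: [0.4, -0.6, 0.8]
finger_gap: 0.0468
```

```bash
python3 - <<'E'
from h import *
im=ctrl.get_image("scene");np.savez("scene8.npz",**im)
f=im["frame"][160:290,300:420]
cv2.imwrite("pics/scene8.png",cv2.resize(f[:,:,::-1],None,fx=4.5,fy=4.5,interpolation=cv2.INTER_CUBIC))
E
python3 st.py
```

```text
15.575 [0.3915 0.0309 0.0388] F [ 0.45  0.11 -0.32] T [ 0.054  0.087 -0.063] gap 0.0477 q6 87.58 turn 146.8 w 0.0
```

View pics/scene8.png

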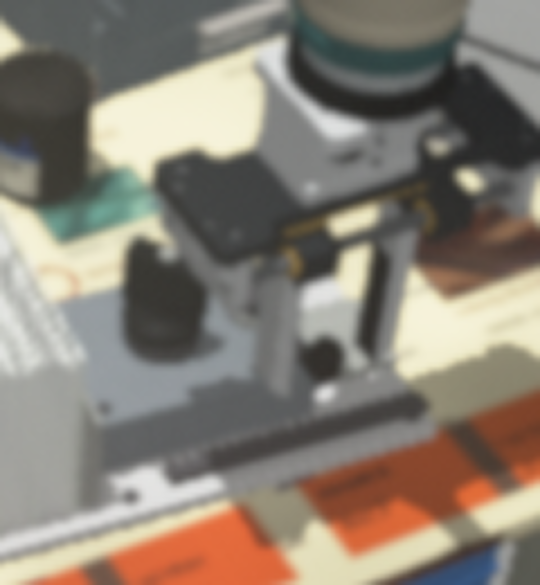

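Call:
send_rows --rows '[0,0,0,0,0,0,0,0,0,0,0,0,0,0,0,0,0,0,0,0,0,0,0,0]' --gripper -1 --squeeze 10

```text
time_s: 16.08
tool_pos: [0.3916, 0.0306, 0.039]
tcp_rot: [[0.998, -0.056, 0.0], [-0.056, -0.998, -0.001], [0.0, 0.001, -1.0]]
ft_force: [-0.4, -1.6, 0.2]
finger_gap: 0.0188
```

```bash
python3 st.py; python3 - <<'E'
import numpy as np
# arc CCW about pivot, tool rz negative; chord in tool axes constant per step if tool rotates with the arc
for st in(8,4,2,1):
    h=np.radians(st)/2;c=2*.066*np.sin(h)
    # tool psi = phi-180, phi lever dir. start frame; chord direction phi+90+st/2 -> rel to tool x: 270+st/2
    d=np.radians(270+st/2);# world ccw rel angle; tool y is cw => ty=-sin
    print(st,round(c*np.cos(d),5),round(-c*np.sin(d),5))
E
```

```text
16.075 [0.3916 0.0306 0.039 ] F [-0.38 -1.57  0.22] T [-0.246  0.052  0.045] gap 0.0188 q6 87.59 turn 146.79 w 0.1
8 0.00064 0.00919
4 0.00016 0.0046
2 4e-05 0.0023
1 1e-05 0.00115
```

Call:
send_rows --rows '[0.0003,0.0046,0,0,0,-4,0.00064,0.0092,0,0,0,-8,0.00064,0.0092,0,0,0,-8]'

```text
time_s: 16.45
tool_pos: [0.3939, 0.0085, 0.039]
tcp_rot: [[0.956, 0.292, -0.001], [0.292, -0.956, 0.001], [-0.0, -0.001, -1.0]]
ft_force: [-0.6, 1.5, 1.5]
finger_gap: 0.0189
```

```bash
python3 st.py
```

```text
16.45 [0.3939 0.0085 0.039 ] F [-0.61  1.54  1.47] T [ 0.231  0.083 -0.051] gap 0.0189 q6 64.0 turn 126.58 w -73.4
```

Call:
send_rows --rows '[0.00064,0.0092,0,0,0,-8,0.00064,0.0092,0,0,0,-8,0.00064,0.0092,0,0,0,-8,0.00016,0.0046,0,0,0,-4]'

```text
time_s: 16.95
tool_pos: [0.4099, -0.0192, 0.0389]
tcp_rot: [[0.709, 0.706, -0.002], [0.706, -0.709, 0.001], [-0.001, -0.002, -1.0]]
ft_force: [-2.0, 1.5, 2.7]
finger_gap: 0.0188
```

```bash
python3 st.py
```

```text
16.95 [ 0.4099 -0.0192  0.0389] F [-1.98  1.51  2.74] T [ 0.078  0.329 -0.043] gap 0.0188 q6 32.67 turn 98.69 w -33.7
```

Call:
send_rows --rows '[0.00016,0.0046,0,0,0,-4,0.00016,0.0046,0,0,0,-4,0.0001,0.0023,0,0,0,-2]'

```text
time_s: 17.32
tool_pos: [0.4186, -0.0267, 0.0389]
tcp_rot: [[0.576, 0.817, -0.002], [0.817, -0.576, 0.0], [-0.001, -0.002, -1.0]]
ft_force: [-2.5, -0.4, 2.7]
finger_gap: 0.0189
```

```bash
python3 st.py
```

```text
17.325 [ 0.4186 -0.0267  0.0389] F [-2.46 -0.44  2.73] T [-0.15   0.461 -0.047] gap 0.0189 q6 22.04 turn 88.75 w -16.4
```

Call:
send_rows --rows '[4e-05,0.0023,0,0,0,-2,4e-05,0.0023,0,0,0,-2]'

```text
time_s: 17.58
tool_pos: [0.4228, -0.0295, 0.0389]
tcp_rot: [[0.517, 0.856, -0.001], [0.856, -0.517, -0.0], [-0.001, -0.001, -1.0]]
ft_force: [-3.0, -1.2, 3.8]
finger_gap: 0.0193
```

```bash
python3 st.py
```

```text
17.575 [ 0.4228 -0.0295  0.0389] F [-3.   -1.18  3.79] T [-0.336  0.64   0.04 ] gap 0.0193 q6 17.77 turn 84.68 w -16.8
```

Call:
send_rows --rows '[2e-05,0.0015,0,0,0,-1.3]'

```text
time_s: 17.7
tool_pos: [0.4242, -0.0303, 0.0389]
tcp_rot: [[0.497, 0.867, -0.001], [0.867, -0.497, -0.001], [-0.001, -0.001, -1.0]]
ft_force: [-3.8, -1.0, 3.4]
finger_gap: 0.0195
```

```bash
python3 st.py
```

```text
17.7 [ 0.4242 -0.0303  0.0389] F [-3.83 -0.98  3.36] T [-0.315  0.636  0.028] gap 0.0195 q6 16.44 turn 83.4 w -10.6
```

Call:
send_rows --rows '[2e-05,0.0015,0,0,0,-1]'

```text
time_s: 17.82
tool_pos: [0.4252, -0.0309, 0.0389]
tcp_rot: [[0.483, 0.876, -0.002], [0.876, -0.483, -0.0], [-0.001, -0.001, -1.0]]
ft_force: [-5.1, -0.8, 5.4]
finger_gap: 0.0194
```

```bash
python3 st.py
```

```text
17.825 [ 0.4252 -0.0309  0.0389] F [-5.1  -0.76  5.4 ] T [-0.246  1.011 -0.028] gap 0.0194 q6 15.4 turn 82.42 w -8.1
```

Call:
send_rows --rows '[2e-05,0.0012,0,0,0,-1]'

```text
time_s: 17.95
tool_pos: [0.4252, -0.0308, 0.0388]
tcp_rot: [[0.468, 0.884, -0.004], [0.884, -0.468, 0.001], [-0.001, -0.004, -1.0]]
ft_force: [-7.5, -0.3, 6.6]
finger_gap: 0.019
```

```bash
python3 st.py
```

```text
17.95 [ 0.4252 -0.0308  0.0388] F [-7.5  -0.33  6.65] T [-0.053  1.263 -0.104] gap 0.019 q6 14.37 turn 81.45 w -8.3
```

Call:
send_rows --rows '[0,0.0012,0,0,0,0,0,0,0,0,0,0]'

```text
time_s: 18.2
tool_pos: [0.4252, -0.0308, 0.0387]
tcp_rot: [[0.468, 0.884, -0.005], [0.884, -0.468, 0.002], [-0.001, -0.006, -1.0]]
ft_force: [-7.6, 1.1, 7.8]
finger_gap: 0.0187
```

```bash
python3 st.py
```

```text
18.2 [ 0.4252 -0.0308  0.0387] F [-7.55  1.15  7.84] T [ 0.035  1.424 -0.004] gap 0.0187 q6 14.36 turn 81.49 w 0.1
```

Call:
send_rows --rows '[0,0,0,0,0,0,0,0,0,0,0,0,0,0,0,0,0,0,0,0,0,0,0,0]' --gripper 0.0

```text
time_s: 18.7
tool_pos: [0.4287, -0.0319, 0.039]
tcp_rot: [[0.469, 0.883, 0.001], [0.883, -0.469, -0.0], [0.0, 0.001, -1.0]]
ft_force: [0.1, 0.6, 0.6]
finger_gap: 0.0471
```

```bash
python3 st.py
```

```text
18.7 [ 0.4287 -0.0319  0.039 ] F [0.07 0.57 0.6 ] T [-0.045 -0.057 -0.014] gap 0.0471 q6 14.38 turn 81.51 w -0.1
```

Call:
send_rows --rows '[0,0,-0.01,0,0,0,0,0,-0.02,0,0,0,0,0,-0.03,0,0,0,0,0,-0.03,0,0,0,0,0,-0.03,0,0,0,0,0,-0.03,0,0,0,0,0,0,0,0,0]'

```text
time_s: 19.58
tool_pos: [0.43, -0.0323, 0.1915]
tcp_rot: [[0.469, 0.883, 0.006], [0.883, -0.469, -0.001], [0.002, 0.006, -1.0]]
ft_force: [0.8, -0.2, -0.3]
finger_gap: 0.0467
```

```bash
python3 st.py; python3 - <<'E'
from h import *
for n in("top","scene"):
    im=ctrl.get_image(n);np.savez(n+"9.npz",**im)
    P=cloud(im);X,Y,Z=[P[...,i] for i in range(3)]
    k=(Z>.08)&(Z<.1)&(np.hypot(X-.4253,Y+.0305)<.022)
    q=(np.c_[X[k],Y[k]]*1000).astype(np.float32)
    if k.sum()>3: print(n,"lk",k.sum(),q.mean(0),cv2.minEnclosingCircle(q))
    f=im["frame"][160:330,230:420] if n=="scene" else im["frame"][140:320,180:400]
    cv2.imwrite(f"pics/{n}9.png",cv2.resize(f[:,:,::-1],None,fx=3.3,fy=3.3,interpolation=cv2.INTER_CUBIC))
E
```

```text
19.575 [ 0.43   -0.0323  0.1915] F [ 0.84 -0.19 -0.31] T [-0.056 -0.035 -0.025] gap 0.0467 q6 14.38 turn 81.5 w -0.0
top lk 79 [425.34875  -29.961655] ((425.74700927734375, -31.248287200927734), 9.965363502502441)
scene lk 65 [422.09787  -29.012585] ((423.4071044921875, -31.384199142456055), 10.427401542663574)
```

View pics/scene9.png

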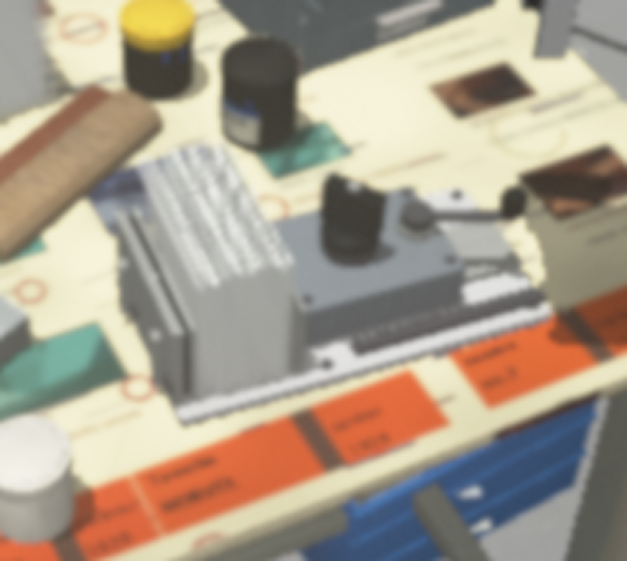

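View pics/top9.png

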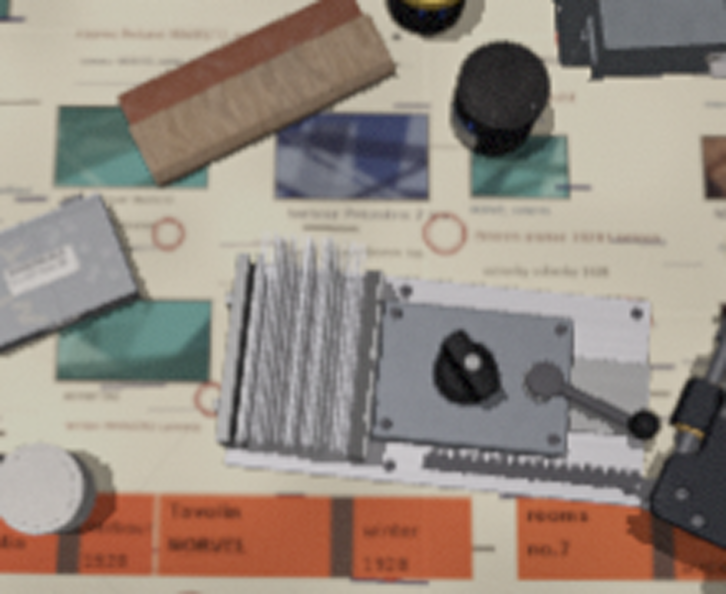

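```bash
python3 -c "
from cell import ctrl
print(ctrl.finish_job())"
```

```text
the job is handed in; nothing more can be done
None
```

I wound the carriage in until the bundle was held between jaw and stop. Then I swung the clamp lever over to its stop, let go, raised the arm clear and handed the job in at about 19.7 s.

- **Clamping:** I turned the knob 114°, which moved the carriage about 28 mm. The turning torque was steady at about 0.46 N m while pushing the bundle, then rose to 0.67 N m once it reached the stop. That works out to about 12–17 N of jaw force. It is an estimate from torque readings that scatter by about ±0.04 N m (about ±3 N); I had no direct force reading.
- **Bundle:** The last pictures show it square, touching both the jaw and the stop face.
- **Lever:** The lever knob stopped moving at (0.425, -0.031), within 1 mm of where I expected its stop. The force on it rose to about 8 N sideways plus 8 N upward. After I let go, the top camera put it at about 1.2 rad.
- **Other things on the table:** The jars, squeegee and case look unmoved by eye; I did not measure their positions again.

**Disagreement:** The reported tool height read about 40 mm lower than the fingertips in the camera depth pictures. I went by the cameras, lowered in small steps with force checks, and both grasps came out right.

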